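# Fit the crucible in the solder pot and charge it

## Task

Get the solder pot ready for the lesson: fit the clean bright crucible into the heater well, gently twisting it to and fro as you press down until its collar sits fully home on the white ceramic ring - the spring leaves grip it hard, and pushing it straight or leaning on it would crack the ceramic. Then drop the solder ingot from the dark dish into the seated crucible, and leave the blackened crucible and everything else on the bench where they are.

Things in the scene. Friction and masses are not known exactly. Their poses are not given: they have to be found in the camera images.
- crucible: Clean bright metal crucible, 74 mm tall, 0.38 kg, upright and loose on the bench; round, so yaw is free. Origin: centre of its underside, z up its axis. Lower part 54 mm in diameter, foot tapering to 49 mm over the lowest 12 mm; flat collar 68 mm in diameter from 34 to 38 mm height; above it an open cup, 54 mm outside, 48 mm inside, to the rim at 74 mm: grip it there from above.
- cup_floor (a point): Centre of the clean crucible's inner floor, 36 mm above its underside (the base below is solid), 38 mm below its rim. z up the crucible's axis.
- used_crucible: Blackened crucible of the same outer size, filled with grey frozen solder; to be left alone. Origin: centre of its underside. It and the clean one may have changed places.
- pot_feet: The solder pot's place on the bench (its four black rubber feet, stuck fast). Origin: on the well's axis at bench level; the pot's front panel with display faces its -x. Above it the blue-grey housing, 60 mm high, reaches 138 mm to -x, 58 mm to +x and 63 mm to either side; a round steel heater tower, 92 mm in diameter, rises to 105 mm.
- pot (a joint): How far the solder pot has sunk on its soft rubber feet, in m: 0 when free, 1 mm for each 12 N pressing down on it (a crucible's weight gives 0.3 mm). Pressing with more than about 35 N (0.0032 m) cracks the ceramic.
- well_mouth (a point): Centre of the heater well's mouth, level with the top of the white ceramic ring, 105 mm above the bench; z up. The well is 59 mm in diameter and 38 mm deep. The crucible is home when its collar's underside lies on the ring: its origin is then 34 mm below this point. It sinks with the pot when that is pressed.
- well_leaves (a point): Well axis at mid-height of its four brass spring leaves, 11 mm below the mouth. They stand 1.2 mm too close for the crucible and clamp it with 34 N each: it binds at 12 mm depth, is tight from 18 mm. Straight down takes 40 to 70 N; while turned to and fro by about 0.9 rad at 1 rad/s, sinking 5 mm/s, about 10 N and 1 N m of twist. It stays where it is left.
- ingot: Silver-grey solder ingot, a block 30 x 16 mm and 18 mm high (its own x, y, z), 60 g, lying loose in the dish. Origin: centre of its underside.
- ingot_center (a point): Centre of the ingot's block, 9 mm above its underside as it lies.
- dish: Shallow rectangular dark grey dish, fixed, 130 x 110 mm outside, 14 mm high, walls and floor 3 mm. Origin: centre of its underside.
- flux_jar: Amber jar with red cap, 44 mm in diameter, 45 mm tall; bystander. Origin: centre of its underside.
- solder_spool: Blue spool of solder wire standing on its flange, 64 mm in diameter, 48 mm tall; bystander. Origin: centre of its underside.
- multimeter: Yellow and black multimeter lying flat, 150 x 74 x 34 mm; bystander. Origin: centre of its underside.
- screwdriver: Red-handled screwdriver lying flat, 190 mm long; bystander. Origin: centre of its underside.
- breadboard: White breadboard with small parts, 165 x 55 x 9 mm; bystander. Origin: centre of its underside.
- tip_cleaner: Black soldering-tip cleaner with brass wool on top, 72 mm in diameter, 46 mm tall; bystander. Origin: centre of its underside.

How it is judged:
By the outcome, as a careful person would: the job done as asked, in the order asked, and still so for the second after the job is handed in, with the robot touching nothing.
It also fails if it takes over 61 s, if anything falls off the work surface, if the arm or the gripper's body presses on something with over 40 N, if the wrist force passes 120 N, or if a joint passes its speed limit or range.

## Robot

A 6-joint arm with a two-finger parallel gripper is mounted at the origin on the work surface. World frame = base frame: x ahead of the robot, y to its left, z up, the work surface at z = 0. Lengths are in m, angles in rad, forces in N, time in s.
With the tool pointing down it reaches from about 0.325 to 0.9 m from the base axis. Payload 6.1 kg.
Tool frame: the origin (TCP) lies midway between the tips of the shut fingers; the grasp point (between the pads) lies 19 mm behind it; z points along the fingers, y is the direction in which the jaws open and shut (so a half turn about z gives the same grasp; the last joint's range is limited). The gripper opens to 85 mm and grips with 20 to 120 N. Pads are 22 mm wide; open, the fingers measure 114 mm over their backs; the gripper's body (76 mm by 85 mm) begins 54 mm behind the grasp point. The pads swing forward as they close: fully open they stand 13 mm farther back than shut.
Start: joints at [1.191, 0.22, 1.526, -0, 1.395, -0.126], TCP at [0.157, 0.605, 0.231] pointing down, gripper open.
Joint ranges: [-2.98, 2.98], [-0.91, 2.08], [0.09, 2.57], [-1.24, 4.39], [0.2, 2.65], [-2.68, 2.68]. Speed limits (rad/s): [2.57, 2.57, 3.01, 3.14, 3.14, 3.14].

## Interface

Orientations are given as a unit quaternion [w, x, y, z].
In Python, from cell import ctrl, vision gives the robot as it stands.
- The arm moves only by the shell command python3 -m jog 'ROWS' [FORCE]. ROWS is JSON, one flat list of numbers, 7 for each row, row after row: the closure, from -1 (fully open) to 1 (shut), then the shift along the tool's x, y, z in mm, then the turn, a rotation vector about the tool's x, y, z in degrees. In form: [gripper, tx, ty, tz, wx, wy, wz, gripper, tx, ty, tz, wx, wy, wz, ...]. A call has 1 to 20 rows; each row shifts and turns the commanded pose from where the row before left it, along the tool's axes as they then stand; what a row does not reach is not made up. A row lasts 1/8 s, in which the tool goes at most 62.5 mm and 10.7 degrees, less where a joint would pass 70% of its speed; a pose out of reach is approached as far as the arm can. A call with a gripper value outside its range is refused whole. The fingers move at their own pace and stop on an object; FORCE is the grip in N (left out, the last holds). Time passes only in rows, so rows that do not move let the fingers close. It gives the time, the measured TCP pose, the force and the opening at its end, in the units of the state.
- ctrl.sense(): the state, without advancing time (a new reading comes with each control period).
- vision.read_camera(name): name is "scene" or "top" or "wrist"; returns a dict with "color" (480x640x3 uint8, red, green, blue), "fx", "fy", "cx", "cy" (pixels), "cam_to_world" (4x4, takes a point from camera to world coordinates). Camera axes: x right, y down, z forward; pixel columns grow to the right and rows downward; lengths in m; the calibration is good to about 2 mm. A picture is of the moment at which its call begins. There is no depth.
- ctrl.job_done(): hands the job in, once; it reports no verdict.
The state is a dict: "clock": time; "qpos": joint angles; "joint_velocities": joint speeds; "tau": joint torques, N m; "tool_pos": TCP position; "ee_rot": TCP orientation; "ft_force": force on the tool from outside, world axes, zero at the start; "wrist_torque": the same for the moment, N m; "grip_width": opening from 0.0 (shut) to 1.0 (fully open).
Only numpy, scipy, OpenCV 4.12 (cv2) and the standard library are available. Lean on these libraries where they do the work, as an engineer would, in place of code of your own. Each camera call takes 0.05 s, during which the arm holds its last target. There are 200 camera calls.

## Working session

There is one attempt and no reset: what is moved stays moved. The work goes in short steps, Python scripts to look and compute and a shell command to move; the robot and the scene stay as the last step left them, time stands still between calls to the robot, and variables do not carry over. Pictures are saved under pics/ and viewed, about 8 in all and at most 12, crops included, and the job is handed in when it is done.

```bash
mkdir -p pics; ls
python3 - <<'E'
from cell import ctrl, vision
import cv2, pickle
s=ctrl.sense(); print(s)
for n in ("top","scene"):
    f=vision.read_camera(n); pickle.dump(f,open(f'pics/{n}0.pkl','wb'))
    cv2.imwrite(f'pics/{n}0.png',f['color'][:,:,::-1]); print(n,f['fx'],f['fy'],f['cx'],f['cy'],f['cam_to_world'].round(4).tolist())
E
```

```text
pics
{'clock': 0.0, 'qpos': array([ 1.19090526e+00,  2.21211251e-01,  1.52758578e+00,  3.14367655e-05,
        1.39470008e+00, -1.26096076e-01]), 'joint_velocities': array([ 0.00151623, -0.00019883,  0.00074692, -0.00032216,  0.00101936,
       -0.00113501]), 'tau': array([ 4.82565156e-04, -4.96886837e+01, -3.89398706e+01, -7.73571560e-05,
        1.11389966e-02,  5.68947769e-05]), 'tool_pos': array([0.15669523, 0.60442911, 0.23022186]), 'ee_rot': array([-2.53326163e-04,  1.26559888e-01,  9.91958511e-01, -9.18043931e-04]), 'ft_force': array([ 0.73269231, -0.35793402,  0.30463825]), 'wrist_torque': array([-0.01200271,  0.00220785, -0.00797951]), 'grip_width': 1.0032712165894997}
top 456.7652927009873 456.7652927009873 314.73548014401644 246.18961458692766 [[-0.0029, -0.9966, 0.0827, 0.4327], [-0.9998, 0.0043, 0.0172, -0.0395], [-0.0175, -0.0827, -0.9964, 1.2755], [0.0, 0.0, 0.0, 1.0]]
scene 476.3332777637395 476.3332777637395 327.17588224963197 235.2928184486933 [[0.3232, 0.753, -0.5732, 1.0991], [0.9462, -0.2484, 0.2073, -0.2411], [0.0137, -0.6093, -0.7928, 0.8747], [0.0, 0.0, 0.0, 1.0]]
```

View pics/top0.png

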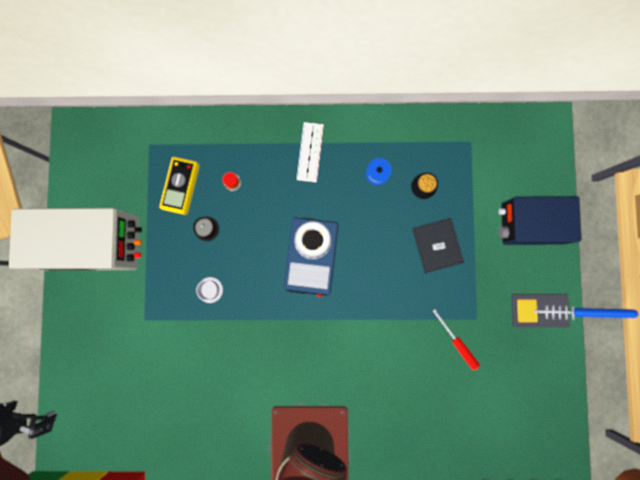

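View pics/scene0.png

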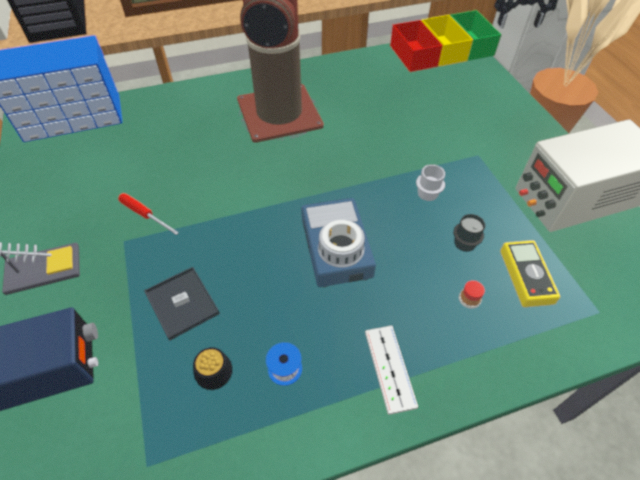

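The top view shows the clean crucible at (209,290), the black one at (205,228), the well at (313,240) with its panel facing down in the image, and the ingot at (438,246) in the dish. In the scene view the clean crucible is at (431,182), the well at (342,240) and the ingot at (180,298).

```bash
cat > h.py <<'E'
import numpy as np, cv2, pickle
from cell import ctrl, vision
def cam(n,save=None):
    f=vision.read_camera(n)
    if save: pickle.dump(f,open(f'pics/{save}.pkl','wb')); cv2.imwrite(f'pics/{save}.png',f['color'][:,:,::-1])
    return f
def load(n): return pickle.load(open(f'pics/{n}.pkl','rb'))
def ray(f,u,v):
    T=np.array(f['cam_to_world']); d=T[:3,:3]@[(u-f['cx'])/f['fx'],(v-f['cy'])/f['fy'],1]; return T[:3,3],d
def onz(f,u,v,z):
    o,d=ray(f,u,v); return o+d*(z-o[2])/d[2]
def proj(f,p):
    T=np.array(f['cam_to_world']); q=T[:3,:3].T@(np.array(p)-T[:3,3]); return np.array([f['fx']*q[0]/q[2]+f['cx'],f['fy']*q[1]/q[2]+f['cy']])
def blobs(f,box,lo,hi=255,smax=60,amin=20):
    """bright unsaturated blobs in box (u0,v0,u1,v1)"""
    u0,v0,u1,v1=box; c=f['color'][v0:v1,u0:u1]; h=cv2.cvtColor(c,cv2.COLOR_RGB2HSV)
    m=((h[...,2]>=lo)&(h[...,2]<=hi)&(h[...,1]<=smax)).astype(np.uint8)
    cs,_=cv2.findContours(m,cv2.RETR_EXTERNAL,cv2.CHAIN_APPROX_NONE)
    return [c+np.array([[[u0,v0]]]) for c in sorted(cs,key=cv2.contourArea)[::-1] if cv2.contourArea(c)>=amin]
E
python3 - <<'E'
from h import *
f=load('top0')
for nm,box,lo,z in (('cruc',(180,265,240,315),130,.038),('ring',(285,210,345,265),170,.105),('ingot',(415,225,460,265),120,.021)):
    for c in blobs(f,box,lo)[:2]:
        (u,v),r=cv2.minEnclosingCircle(c); R=cv2.minAreaRect(c)
        print(nm,round(u,1),round(v,1),round(r,1),R, onz(f,u,v,z).round(4))
b=f['color'][200:310,275:350]
h=cv2.cvtColor(b,cv2.COLOR_RGB2HSV); print(h[80,35],h[20,20],h[95,35])
E
python3 - <<'E'
from h import *
f=cam('wrist','w0')
c=load('top0')['color'][205:315,170:460]; s=load('scene0')['color'][150:320,140:500]
cv2.imwrite('pics/crop.png',np.vstack([cv2.resize(c,(780,296))[...,::-1],cv2.resize(s,(780,300))[...,::-1]]))
E
```

```text
cruc 209.2 289.5 13.6 ((209.25001525878906, 289.7500305175781), (25.455841064453125, 26.16295051574707), 45.0) [0.419  0.2682 0.038 ]
ring 312.2 240.0 18.7 ((312.0, 240.0), (36.0, 36.0), 90.0) [ 0.5459 -0.0127  0.105 ]
ingot 438.4 246.5 6.6 ((438.337890625, 246.02700805664062), (7.069156646728516, 13.1519193649292), 80.53767395019531) [ 0.5346 -0.3572  0.021 ]
[115   7 226] [106 135 130] [ 95 137 115]
```

View pics/crop.png

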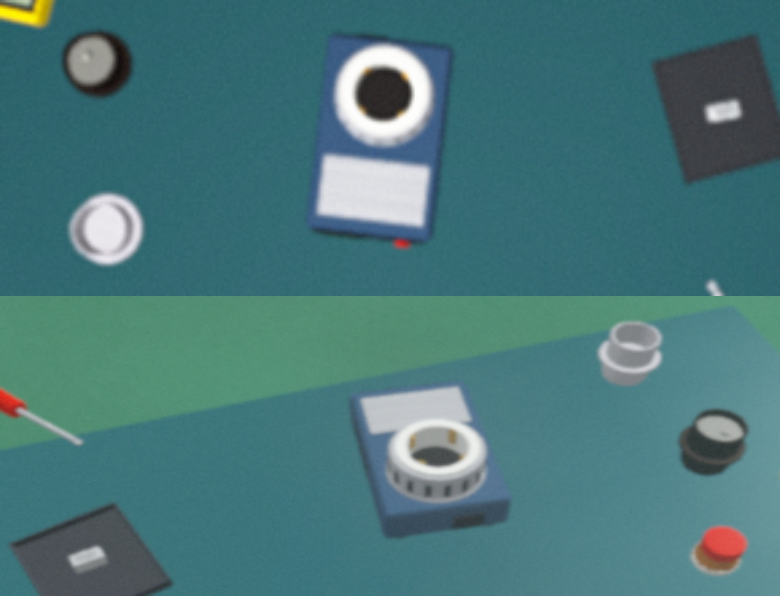

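The crop shows the clean crucible (bright, open cup), the blackened one filled with grey, the well empty with brass leaves, and the ingot tilted by about 10° in the image.

```bash
cat >> h.py <<'E'
from scipy.spatial.transform import Rotation as Ro
def R():
    q=ctrl.sense()['ee_rot']; return Ro.from_quat([q[1],q[2],q[3],q[0]]).as_matrix()
def go(*p):
    s=ctrl.sense(); r=R(); print('t',round(s['clock'],2),'tcp',s['tool_pos'].round(4),'q',s['qpos'].round(3),'F',s['ft_force'].round(1),'M',s['wrist_torque'].round(2),'gw',round(s['grip_width'],3))
    print('x,y axes',r[:,0].round(3),r[:,1].round(3),'z',r[:,2].round(4))
    for t in p: print('to',t,'tool mm',(r.T@(np.array(t)-s['tool_pos'])*1000).round(1))
E
python3 - <<'E'
from h import *
go((.419,.268,.2))
f=load('w0'); s=ctrl.sense(); T=f['cam_to_world']; print('cam in tool',(R().T@(T[:3,3]-s['tool_pos'])).round(4),(R().T@T[:3,:3]).round(2).tolist(),f['fx'])
E
```

```text
t 0.15 tcp [0.1568 0.6045 0.2304] q [ 1.191  0.221  1.527 -0.     1.395 -0.126] F [ 0.3  0.2 -0.6] M [-0.02 -0.02  0.04] gw 1.001
x,y axes [-0.968  0.251  0.   ] [ 0.251  0.968 -0.002] z [-6.0e-04 -1.5e-03 -1.0e+00]
to (0.419, 0.268, 0.2) tool mm [-338.3 -259.8   30.8]
cam in tool [ 0.0765 -0.0002 -0.1429] [[-0.0, -0.95, -0.3], [1.0, -0.0, -0.0], [0.0, -0.3, 0.95]] 424.36689311562054
```

```bash
python3 -m jog '[-1,-34,-26,3,0,0,0,-1,-34,-26,3,0,0,0,-1,-34,-26,3,0,0,0,-1,-34,-26,3,0,0,0,-1,-34,-26,3,0,0,0,-1,-34,-26,3,0,0,0,-1,-34,-26,3,0,0,0,-1,-34,-26,3,0,0,0,-1,-34,-26,3,0,0,0,-1,-34,-26,3,0,0,0,-1,0,0,0,0,0,0,-1,0,0,0,0,0,0]' 100
python3 - <<'E'
from h import *
f=cam('wrist','w1'); go((.419,.268,.2))
print(proj(f,(.419,.268,.038)),proj(f,(.419,.268,.074)))
E
```

```text
clock: 1.65
tool_pos: [0.4204, 0.2681, 0.2011]
ee_rot: [-0.0, 0.127, 0.992, 0.0]
ft_force: [0.1, -0.1, 0.7]
grip_width: 1.001
t 1.7 tcp [0.4202 0.2684 0.2012] q [ 0.41  -0.061  1.883  0.     1.32  -0.908] F [ 0.2 -0.1  0.4] M [ 0.01 -0.01 -0.07] gw 1.0
x,y axes [-0.968  0.251  0.001] [0.251 0.968 0.   ] z [-5.e-04  2.e-04 -1.e+00]
to (0.419, 0.268, 0.2) tool mm [ 1.1 -0.7  1.2]
[313.47660042 209.97327652] [313.447094   222.97754751]
```

View pics/w1.png

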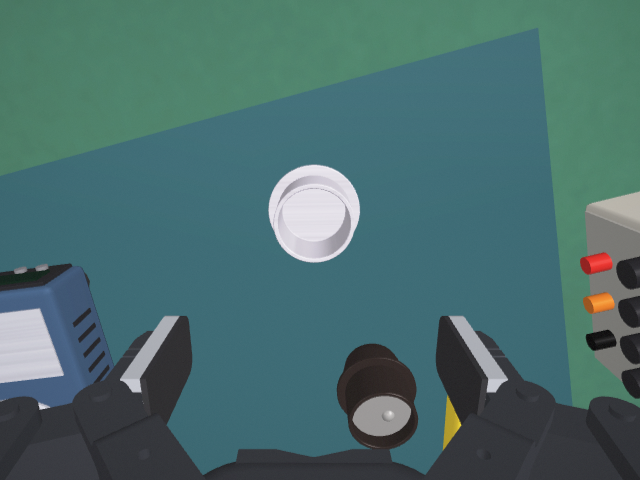

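The clean crucible is at about (314,213) in the wrist view. The black one is at (378,395), well clear of the finger path.

```bash
cat >> h.py <<'E'
def circ(f,c,r,z):
    a=np.linspace(0,2*np.pi,181); return np.array([proj(f,(c[0]+r*np.cos(t),c[1]+r*np.sin(t),z)) for t in a])
E
python3 - <<'E'
from h import *
f=load('w1')
c=blobs(f,(240,140,390,290),130,smax=50)[0].reshape(-1,2); print('meas u',c[:,0].min(),c[:,0].max(),'v',c[:,1].min(),c[:,1].max())
g=(.419,.268)
for d in ((0,0),(.002,0),(0,.002)):
    p=(g[0]+d[0],g[1]+d[1]); a=circ(f,p,.034,.038); b=circ(f,p,.027,.074); print(p,a.min(0).round(1),a.max(0).round(1),b.max(0).round(1))
E
```

```text
meas u 268 359 v 164 262
(0.419, 0.268) [267.6 163.8] [359.4 253.2] [354.4 261.3]
(0.421, 0.268) [268.3 166.5] [360.  255.6] [355. 264.]
(0.419, 0.27) [270.2 163.1] [362.  252.6] [357.3 260.6]
```

The wrist view agrees with (0.419, 0.268). Next I go down to TCP z ≈ 0.044 and grip.

```bash
python3 -m jog '[-1,0.6,-0.4,40,0,0,0,-1,0.5,-0.3,40,0,0,0,-1,0,0,35,0,0,0,-1,0,0,25,0,0,0,-1,0,0,17,0,0,0,-1,0,0,0,0,0,0,1,0,0,0,0,0,0,1,0,0,0,0,0,0,1,0,0,0,0,0,0,1,0,0,0,0,0,0,1,0,0,0,0,0,0,1,0,0,0,0,0,0]' 110
python3 - <<'E'
from h import *
cam('wrist','w2');go((.419,.268,.044))
E
```

```text
clock: 3.2
tool_pos: [0.4213, 0.2683, 0.0463]
ee_rot: [0.002, 0.127, 0.992, 0.001]
ft_force: [-0.9, 1.2, 6.3]
grip_width: 0.606
t 3.25 tcp [0.4212 0.2683 0.0463] q [ 0.409  0.141  1.996  0.     1.    -0.908] F [-1.2  0.3  6.4] M [-0.04  0.08  0.08] gw 0.604
x,y axes [-0.968  0.251 -0.003] [0.251 0.968 0.002] z [ 0.0036  0.0016 -1.    ]
to (0.419, 0.268, 0.044) tool mm [ 2.1 -0.8  2.3]
```

View pics/w2.png

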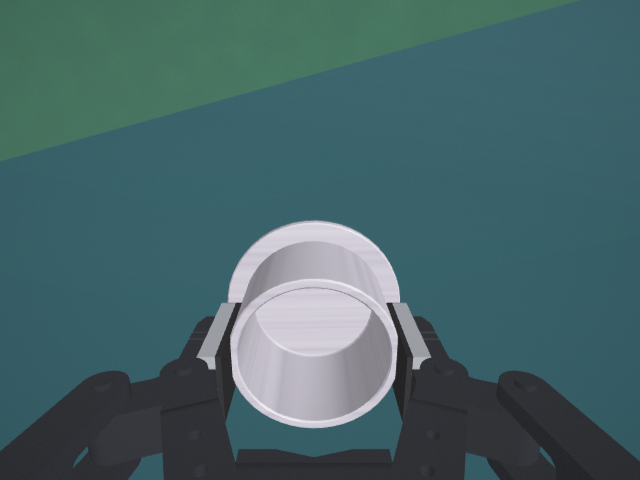

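The crucible is held centrally between the pads, with its collar visible below. I'll lift it and measure how it sits in the hand.

```bash
python3 -m jog '[1,0,0,-8,0,0,0,1,0,0,-15,0,0,0,1,0,0,-30,0,0,0,1,0,0,-40,0,0,0,1,0,0,-40,0,0,0,1,0,0,-27,0,0,0,1,0,0,0,0,0,0,1,0,0,0,0,0,0]'
python3 - <<'E'
from h import *
f=cam('wrist','w3');r=R();s=ctrl.sense();p0=s['tool_pos']
go((.5459,-.0127,.205),)
h=cv2.cvtColor(f['color'],cv2.COLOR_RGB2HSV)
for c in blobs(f,(150,130,480,470),120,smax=50)[:3]:
    q=c.reshape(-1,2); print('meas',q.min(0),q.max(0))
# predicted extents for tool-frame offset & rim height behind TCP
T=f['cam_to_world']
def ext(ox,oy,zz,rad):
    a=np.linspace(0,2*np.pi,181); P=[proj(f,p0+r@np.array([ox+rad*np.cos(t),oy+rad*np.sin(t),zz])) for t in a]; P=np.array(P); return P.min(0).round(1),P.max(0).round(1)
for ox,zz in ((0,-.029),(0.002,-.029),(0,-.027),(0.,-.031)):
    print(ox,zz,'rim',ext(ox,0,zz,.027),'inner',ext(ox,0,zz,.024),'collar',ext(ox,0,zz+.036,.034))
E
```

```text
clock: 4.25
tool_pos: [0.4187, 0.2671, 0.2031]
ee_rot: [-0.001, 0.127, 0.992, -0.0]
ft_force: [-0.5, -0.5, -5.0]
grip_width: 0.603
t 4.3 tcp [0.4184 0.267  0.2025] q [ 0.409 -0.066  1.885  0.     1.326 -0.908] F [-0.8 -0.1 -4. ] M [-0.02 -0.01  0.  ] gw 0.606
x,y axes [-0.968  0.251  0.002] [ 0.251  0.968 -0.002] z [-0.0028 -0.0012 -1.    ]
to (0.5459, -0.0127, 0.205) tool mm [-193.7 -238.8   -2.5]
meas [197 220] [430 435]
meas [467 453] [479 464]
0 -0.029 rim (array([227.1, 280.2]), array([400.7, 430.7])) inner (array([236.8, 289.6]), array([391. , 423.2])) collar (array([227. , 223.7]), array([400.6, 380.8]))
0.002 -0.029 rim (array([226.7, 273.8]), array([401.1, 425.7])) inner (array([236.4, 283.3]), array([391.3, 418.2])) collar (array([226.7, 218.5]), array([400.9, 376.7]))
0 -0.027 rim (array([228.4, 277.5]), array([399.4, 426.3])) inner (array([237.9, 286.8]), array([389.9, 418.9])) collar (array([228. , 222.3]), array([399.6, 377.9]))
0.0 -0.031 rim (array([225.9, 282.9]), array([401.9, 435.2])) inner (array([235.7, 292.5]), array([392.1, 427.7])) collar (array([226. , 225.2]), array([401.6, 383.9]))
```

```bash
python3 -m jog '[1,-20,-17,-2,0,0,0,1,-36,-30,-2,0,0,0,1,-40,-34,-1,0,0,0,1,-40,-34,0,0,0,0,1,-40,-34,0,0,0,0,1,-40,-34,0,0,0,0,1,-36,-30,0,0,0,0,1,-22,-18,0,0,0,0,1,-10,-8,0,0,0,0,1,0,0,0,0,0,0,1,0,0,0,0,0,0]'
python3 - <<'E'
from h import *
f=cam('wrist','w4'); go((.5459,-.0127,.205))
for z in (.105,): print(proj(f,(.5459,-.0127,z)))
E
```

```text
clock: 5.68
tool_pos: [0.6336, -0.0339, 0.2087]
ee_rot: [-0.001, 0.126, 0.992, 0.0]
ft_force: [-0.0, -0.0, -4.2]
grip_width: 0.605
t 5.72 tcp [ 0.6337 -0.0338  0.209 ] q [-0.178  0.259  1.523  0.     1.361 -1.496] F [-0.5  1.  -4.1] M [ 0.02  0.02 -0.02] gw 0.605
x,y axes [-0.968  0.25   0.001] [0.25  0.968 0.   ] z [-8.e-04  5.e-04 -1.e+00]
to (0.5459, -0.0127, 0.205) tool mm [90.3 -1.5  4.1]
[311.28952701  77.33858367]
```

View pics/w4.png

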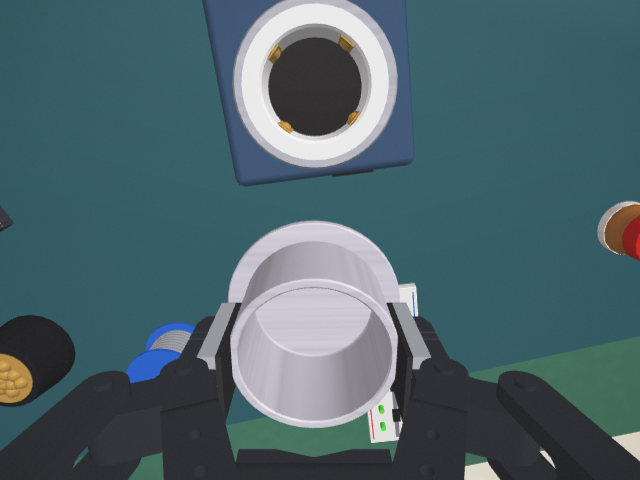

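The well is seen at (316,83), the gripped crucible at (314,350), both clear.

Run:
```python
from h import *
f=load('w4'); c=f['color'][0:170,220:410]; h=cv2.cvtColor(c,cv2.COLOR_RGB2HSV)
print(h[80,20:50:3,2],h[20:30:2,90,2])
for lo in (205,215,225):
    m=((h[...,2]>lo)&(h[...,1]<40)).astype(np.uint8)
    cs,hi=cv2.findContours(m,cv2.RETR_CCOMP,cv2.CHAIN_APPROX_NONE)
    for k,q in enumerate(cs):
        if cv2.contourArea(q)>2000:
            P=np.array([onz(f,u+220,v,.105)[:2] for u,v in q.reshape(-1,2)]).astype(np.float32)
            (x,y),rr=cv2.minEnclosingCircle(P); A=np.c_[2*P,np.ones(len(P))]; s=np.linalg.lstsq(A.astype(float),(P.astype(float)**2).sum(1),rcond=None)[0]
            print(lo,'hole' if hi[0][k][3]>=0 else 'outer','enc',x,y,rr,'fit',s[:2],np.sqrt(s[2]+s[0]**2+s[1]**2))
g=load('top0');
```

```text
[193 235 235 236 236 236 235 225 196 191] [237 234 149 147 120]
205 outer enc 0.5503970980644226 -0.01196581032127142 0.04056991636753082 fit [ 0.55038331 -0.01198616] 0.040103962324842965
205 hole enc 0.5494590997695923 -0.01112401019781828 0.031009187921881676 fit [ 0.54914241 -0.01049367] 0.029775557969233604
215 outer enc 0.5504179000854492 -0.012001274153590202 0.04043067619204521 fit [ 0.55040128 -0.01199498] 0.040009015528460964
215 hole enc 0.5494830012321472 -0.011081689037382603 0.031120816245675087 fit [ 0.54926006 -0.01059471] 0.03004272414856205
225 outer enc 0.5503716468811035 -0.011959451250731945 0.04027661308646202 fit [ 0.55034766 -0.01201113] 0.03980414746895985
225 hole enc 0.5497329235076904 -0.011484173126518726 0.03159532696008682 fit [ 0.54952201 -0.01104487] 0.03049943588398532
```

```bash
python3 -m jog '[1,15,0,0,0,0,0,1,22,0.3,0,0,0,0,1,22,0.3,0,0,0,0,1,17,0,0,0,0,0,1,8,0,0,0,0,0,1,2.8,0,0,0,0,0,1,0,0,10,0,0,0,1,0,0,12,0,0,0,1,0,0,12,0,0,0,1,0,0,8,0,0,0,1,0,0,0,0,0,0]'
python3 - <<'E'
from h import *
go((.5498,-.0115,.146))
E
```

```text
clock: 7.1
tool_pos: [0.5499, -0.0127, 0.166]
ee_rot: [-0.001, 0.127, 0.992, 0.0]
ft_force: [0.7, -0.2, -4.1]
grip_width: 0.604
t 7.1 tcp [ 0.5499 -0.0127  0.166 ] q [-0.167  0.1    1.788 -0.     1.256 -1.483] F [ 0.7 -0.2 -4.1] M [-0.01 -0.02 -0.  ] gw 0.604
x,y axes [-0.968  0.251  0.002] [ 0.251  0.968 -0.   ] z [-2.2e-03  4.0e-04 -1.0e+00]
to (0.5498, -0.0115, 0.146) tool mm [ 0.3  1.2 20. ]
```

```bash
python3 -m jog '[1,0.2,0.6,6,0,0,0,1,0,0.6,6,0,0,0,1,0,0,6,0,0,0,1,0,0,5,0,0,0,1,0,0,0,0,0,0]'
python3 - <<'E'
from h import *
f=cam('wrist','w5'); go((.5498,-.0115,.142))
E
```

```text
clock: 7.72
tool_pos: [0.5503, -0.0115, 0.1437]
ee_rot: [-0.001, 0.127, 0.992, -0.0]
ft_force: [0.9, 0.1, -3.5]
grip_width: 0.602
t 7.78 tcp [ 0.5505 -0.0115  0.1441] q [-0.164  0.124  1.806  0.     1.212 -1.481] F [ 0.4  0.1 -3.2] M [ 0.04  0.02 -0.  ] gw 0.605
x,y axes [-0.968  0.251  0.   ] [ 0.251  0.968 -0.   ] z [-4.e-04  1.e-04 -1.e+00]
to (0.5498, -0.0115, 0.142) tool mm [ 0.7 -0.2  2.1]
```

View pics/w5.png

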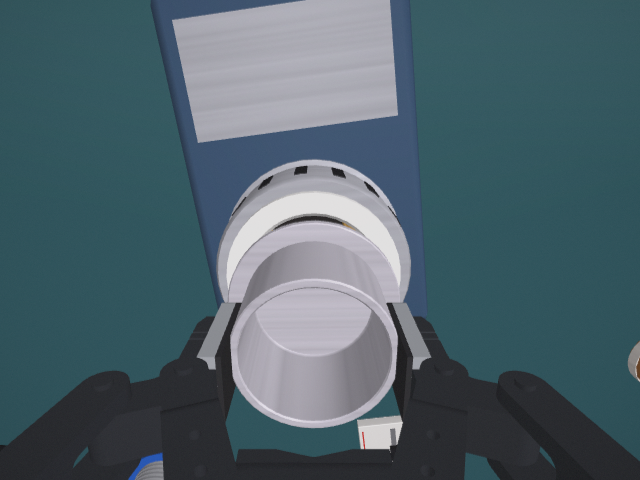

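The foot is inside the mouth, centred on the ring and unloaded. Now I twist and sink.

```bash
python3 -m jog '[1,0.3,0,0.6,0,0,5,1,0.2,0,0.6,0,0,7.2,1,0,0,0.6,0,0,7.2,1,0,0,0.6,0,0,7.2,1,0,0,0.6,0,0,7.2,1,0,0,0.6,0,0,7.2,1,0,0,0.6,0,0,7.2,1,0,0,0.6,0,0,-7.2,1,0,0,0.6,0,0,-7.2,1,0,0,0.6,0,0,-7.2,1,0,0,0.6,0,0,-7.2,1,0,0,0.6,0,0,-7.2,1,0,0,0.6,0,0,-7.2]'
python3 - <<'E'
from h import *
go((.5498,-.0115,.117))
E
```

```text
clock: 9.4
tool_pos: [0.551, -0.0119, 0.1374]
ee_rot: [0.001, 0.168, 0.986, -0.0]
ft_force: [0.6, -2.2, -0.5]
grip_width: 0.604
t 9.4 tcp [ 0.551  -0.0119  0.1374] q [-0.164  0.131  1.812 -0.     1.197 -1.398] F [ 0.6 -2.2 -0.5] M [-0.23 -0.11 -0.25] gw 0.604
x,y axes [-0.944  0.331 -0.002] [ 0.331  0.944 -0.   ] z [ 2.1e-03 -8.0e-04 -1.0e+00]
to (0.5498, -0.0115, 0.117) tool mm [ 1.3 -0.1 20.4]
```

```bash
python3 -m jog '[1,0,0,0.6,0,0,7.2,1,0,0,0.6,0,0,7.2,1,0,0,0.6,0,0,7.2,1,0,0,0.6,0,0,7.2,1,0,0,0.6,0,0,7.2,1,0,0,0.6,0,0,7.2,1,0,0,0.6,0,0,7.2,1,0,0,0.6,0,0,-7.2,1,0,0,0.6,0,0,-7.2,1,0,0,0.6,0,0,-7.2]'
python3 - <<'E'
from h import *
go((.5498,-.0115,.117))
E
```

```text
clock: 10.65
tool_pos: [0.5508, -0.0125, 0.1325]
ee_rot: [0.001, 0.408, 0.913, -0.0]
ft_force: [-2.4, -1.5, 5.7]
grip_width: 0.599
t 10.65 tcp [ 0.5508 -0.0125  0.1325] q [-0.165  0.136  1.816 -0.002  1.188 -0.894] F [-2.4 -1.5  5.7] M [-0.27  0.52 -0.52] gw 0.599
x,y axes [-0.667  0.745 -0.002] [ 0.745  0.667 -0.   ] z [ 0.0015 -0.0017 -1.    ]
to (0.5498, -0.0115, 0.117) tool mm [ 1.5 -0.1 15.5]
```

```bash
python3 -m jog '[1,0,0,0.6,0,0,-7.2,1,0,0,0.6,0,0,-7.2,1,0,0,0.6,0,0,-7.2,1,0,0,0.6,0,0,-7.2,1,0,0,0.6,0,0,7.2,1,0,0,0.6,0,0,7.2,1,0,0,0.6,0,0,7.2,1,0,0,0.6,0,0,7.2,1,0,0,0.6,0,0,7.2,1,0,0,0.6,0,0,7.2]'
python3 - <<'E'
from h import *
f=cam('wrist','w6'); go((.5498,-.0115,.117))
E
```

```text
clock: 11.9
tool_pos: [0.5505, -0.0126, 0.126]
ee_rot: [0.001, 0.522, 0.853, -0.001]
ft_force: [-3.7, -1.7, 1.4]
grip_width: 0.603
t 11.95 tcp [ 0.5503 -0.0125  0.1257] q [-0.165  0.144  1.821 -0.002  1.176 -0.63 ] F [-2.8 -3.8 -0.1] M [-0.99  0.76 -0.95] gw 0.604
x,y axes [-0.449  0.893 -0.002] [ 0.893  0.449 -0.001] z [ 3.0e-04 -2.1e-03 -1.0e+00]
to (0.5498, -0.0115, 0.117) tool mm [ 1.2 -0.   8.7]
```

View pics/w6.png

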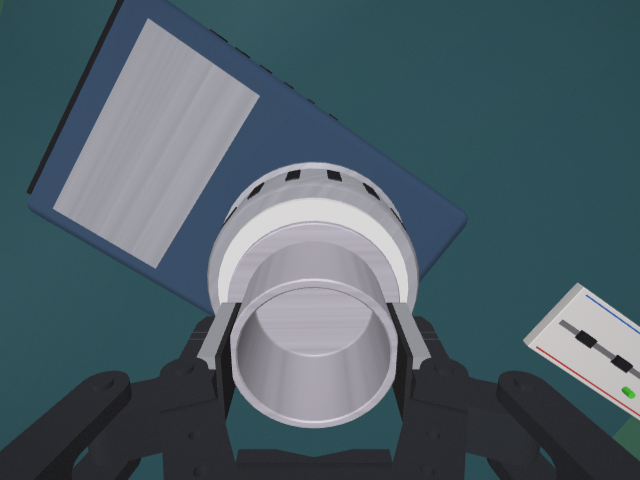

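Depth is about 25 mm, with no slip in the hand and small forces. I'll carry on.

```bash
python3 -m jog '[1,0,0,0.6,0,0,7.2,1,0,0,0.6,0,0,-7.2,1,0,0,0.6,0,0,-7.2,1,0,0,0.6,0,0,-7.2,1,0,0,0.6,0,0,-7.2,1,0,0,0.6,0,0,-7.2,1,0,0,0.6,0,0,-7.2,1,0,0,0.6,0,0,-7.2,1,0,0,0.6,0,0,7.2,1,0,0,0.6,0,0,7.2,1,0,0,0.6,0,0,7.2]'
python3 - <<'E'
from h import *
go((.5498,-.0115,.117))
E
```

```text
clock: 13.32
tool_pos: [0.5509, -0.0121, 0.1197]
ee_rot: [0.001, 0.353, 0.936, -0.0]
ft_force: [-0.8, -0.0, 2.3]
grip_width: 0.605
t 13.32 tcp [ 0.5509 -0.0121  0.1197] q [-1.640e-01  1.520e-01  1.825e+00 -1.000e-03  1.163e+00 -1.014e+00] F [-0.8 -0.   2.3] M [-0.41 -0.08  0.06] gw 0.605
x,y axes [-0.751  0.66  -0.002] [ 0.66   0.751 -0.   ] z [ 0.0017 -0.0016 -1.    ]
to (0.5498, -0.0115, 0.117) tool mm [ 1.2 -0.3  2.7]
```

```bash
python3 -m jog '[1,0,0,0.6,0,0,7.2,1,0,0,0.6,0,0,7.2,1,0,0,0.6,0,0,7.2,1,0,0,0.6,0,0,7.2,1,0,0,0.6,0,0,-7.2,1,0,0,0.5,0,0,-7.2]'
python3 - <<'E'
from h import *
go((.5498,-.0115,.117))
E
```

```text
clock: 14.08
tool_pos: [0.5507, -0.0129, 0.1164]
ee_rot: [0.001, 0.465, 0.885, -0.001]
ft_force: [-6.5, -3.8, 8.3]
grip_width: 0.607
t 14.07 tcp [ 0.5507 -0.0129  0.1164] q [-0.166  0.156  1.827 -0.002  1.157 -0.767] F [-6.5 -3.8  8.3] M [-0.52  1.16 -1.44] gw 0.607
x,y axes [-0.567  0.824 -0.002] [ 0.824  0.567 -0.   ] z [ 9.0e-04 -1.8e-03 -1.0e+00]
to (0.5498, -0.0115, 0.117) tool mm [ 1.6  0.1 -0.6]
```

```bash
python3 -m jog '[1,0,0,0.5,0,0,-7.2,1,0,0,0.5,0,0,-7.2,1,0,0,0.5,0,0,-7.2,1,0,0,0.5,0,0,-7.2]'
python3 - <<'E'
from h import *
f=cam('wrist','w7');go((.5498,-.0115,.116))
cv2.imwrite('pics/w7c.png',f['color'][130:330,160:480,::-1].repeat(2,0).repeat(2,1))
E
```

```text
clock: 14.58
tool_pos: [0.5512, -0.0122, 0.1157]
ee_rot: [0.001, 0.231, 0.973, 0.0]
ft_force: [-8.9, -1.3, 14.9]
grip_width: 0.604
t 14.62 tcp [ 0.5513 -0.0123  0.1158] q [-1.650e-01  1.570e-01  1.827e+00 -1.000e-03  1.155e+00 -1.277e+00] F [-8.5 -2.7 14.7] M [-0.21  1.41  0.64] gw 0.603
x,y axes [-0.897  0.442 -0.003] [0.442 0.897 0.   ] z [ 0.0024 -0.0012 -1.    ]
to (0.5498, -0.0115, 0.116) tool mm [ 1.7  0.1 -0.2]
```

View pics/w7c.png

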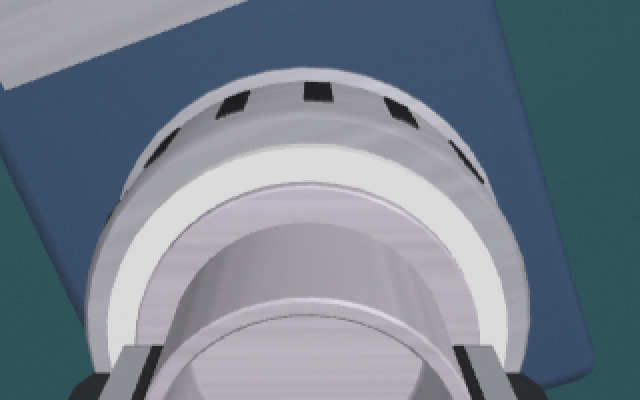

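The collar lies on the ring with no visible gap, and force now rises at about the pot's own stiffness. One more light twist should confirm it.

```bash
python3 -m jog '[1,0,0,0.4,0,0,-7.2,1,0,0,0.4,0,0,7.2,1,0,0,0.4,0,0,7.2,1,0,0,0.2,0,0,7.2,1,0,0,0,0,0,7.2]'
python3 - <<'E'
from h import *
go((.5498,-.0115,.116))
E
```

```text
clock: 15.25
tool_pos: [0.551, -0.0124, 0.1152]
ee_rot: [0.001, 0.41, 0.912, -0.001]
ft_force: [-12.5, -3.3, 21.2]
grip_width: 0.606
t 15.25 tcp [ 0.551  -0.0124  0.1152] q [-0.164  0.158  1.827 -0.003  1.154 -0.89 ] F [-12.5  -3.3  21.2] M [-0.34  1.98  1.52] gw 0.606
x,y axes [-0.665  0.747 -0.003] [ 0.747  0.665 -0.001] z [ 0.0016 -0.0029 -1.    ]
to (0.5498, -0.0115, 0.116) tool mm [ 1.5 -0.3 -0.8]
```

Slope is about 11 N/mm, which is the pot's feet, so it is seated. I'll relieve the force, then release.

```bash
python3 -m jog '[1,0,0,-2,0,0,0,1,0,0,-2,0,0,0,1,0,0,-1.5,0,0,0,1,0,0,0,0,0,0]'
python3 - <<'E'
from h import *
go((.5498,-.0115,.116))
E
```

```text
clock: 15.75
tool_pos: [0.5506, -0.0126, 0.1172]
ee_rot: [0.001, 0.41, 0.912, -0.001]
ft_force: [-0.4, -5.5, -1.6]
grip_width: 0.6
t 15.75 tcp [ 0.5506 -0.0126  0.1172] q [-0.165  0.155  1.827 -0.002  1.159 -0.89 ] F [-0.4 -5.5 -1.6] M [-0.83  0.24 -0.84] gw 0.6
x,y axes [-0.664  0.748 -0.002] [ 0.748  0.664 -0.   ] z [ 0.0011 -0.0016 -1.    ]
to (0.5498, -0.0115, 0.116) tool mm [1.4 0.1 1.2]
```

```bash
python3 -m jog '[-1,0,0,0,0,0,0,-1,0,0,0,0,0,0,-1,0,0,0,0,0,0,-1,0,0,0,0,0,0,-1,0,0,-10,0,0,0,-1,0,0,-25,0,0,0,-1,0,0,-30,0,0,0,-1,0,0,-20,0,0,0,-1,-20,-20,0,0,0,0,-1,-35,-35,0,0,0,0,-1,-40,-40,0,0,0,0,-1,-40,-40,0,0,0,0,-1,-40,-38,0,0,0,0,-1,-40,-37,0,0,0,0,-1,-32,-30,0,0,0,0,-1,0,0,0,0,0,10.6,-1,0,0,0,0,0,10.6,-1,0,0,0,0,0,10.6,-1,0,0,0,0,0,0]'
python3 - <<'E'
from h import *
f=cam('wrist','w8'); cam('scene','s1'); cam('top','t1'); go((.535,-.357,.2))
print(proj(f,(.535,-.357,.021)))
E
```

```text
clock: 18.12
tool_pos: [0.5352, -0.3556, 0.2022]
ee_rot: [0.0, 0.643, 0.766, 0.0]
ft_force: [-0.0, -0.8, -0.4]
grip_width: 0.999
t 18.27 tcp [ 0.5351 -0.3554  0.2019] q [-0.709  0.282  1.509  0.     1.35  -0.884] F [ 0.8 -0.2 -0.1] M [0.02 0.01 0.04] gw 1.001
x,y axes [-0.175  0.985 -0.   ] [0.985 0.175 0.   ] z [ 3.e-04 -2.e-04 -1.e+00]
to (0.535, -0.357, 0.2) tool mm [-1.5 -0.4  1.9]
[312.00162845 207.98389083]
```

View pics/w8.png

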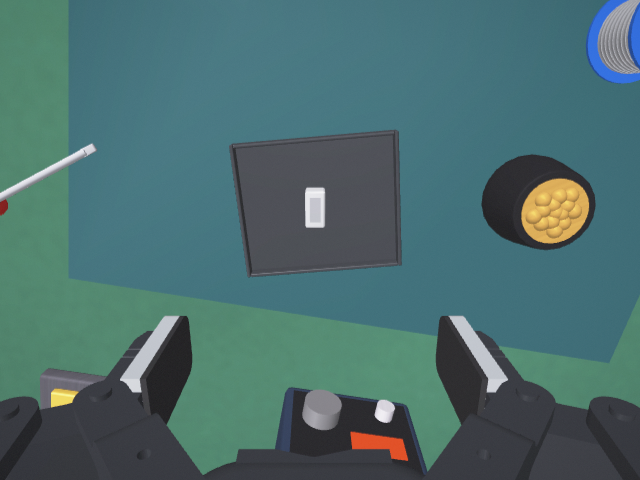

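Run:
```python
from h import *
f=load('w8')
c=blobs(f,(260,160,370,255),150)[0].reshape(-1,2)
for z,nm in ((.021,'top'),):
    P=np.array([onz(f,u,v,z)[:2] for u,v in c]); r=cv2.minAreaRect((P*1000).astype(np.float32)); print(nm,r)
q=f['color'][207,295:335,0]; print(q, c.min(0),c.max(0))
go((r[0][0]/1000,r[0][1]/1000,.009))
# seated check from the fixed views
t=load('t1'); print('used/bystanders unchanged diff', np.abs(t['color'][205:250,190:225].astype(int)-load('top0')['color'][205:250,190:225]).mean())
s=load('s1')['color'][195:275,290:390]; t=t['color'][205:300,275:350]
cv2.imwrite('pics/seat.png',np.hstack([cv2.resize(s,(400,320),interpolation=3),cv2.resize(t,(260,320),interpolation=3)])[...,::-1])
```

```text
top ((536.9097290039062, -356.4996337890625), (15.081158638000488, 31.355207443237305), 9.901904106140137)
[ 78  79  79  78  79  79  79  79  79  78 215 229 230 230 224 200 198 197
 199 197 197 198 197 197 197 208 227 227 212 176 102  79  78  79  78  79
  79  79  78  77] [305 188] [324 227]
t 18.27 tcp [ 0.5351 -0.3554  0.2019] q [-0.709  0.282  1.509  0.     1.35  -0.884] F [ 0.8 -0.2 -0.1] M [0.02 0.01 0.04] gw 1.001
x,y axes [-0.175  0.985 -0.   ] [0.985 0.175 0.   ] z [ 3.e-04 -2.e-04 -1.e+00]
to (0.5369097290039062, -0.3564996337890625, 0.009) tool mm [ -1.3   1.5 192.9]
used/bystanders unchanged diff 2.2004232804232804
```

View pics/seat.png

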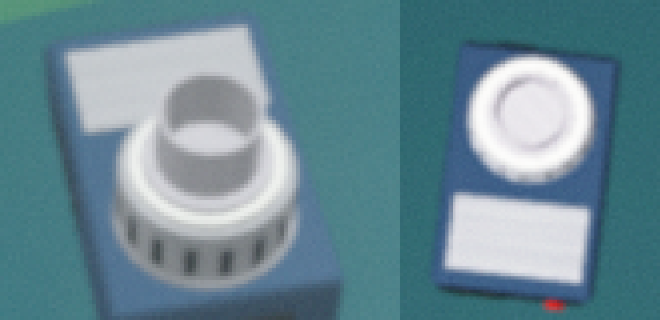

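The crucible is seated level, its collar flush on the ring. Next, the ingot.

```bash
python3 -m jog '[0.2,-0.7,0.7,25,0,0,0,0.2,-0.6,0.8,40,0,0,0,0.2,0,0,45,0,0,0,0.2,0,0,40,0,0,0,0.2,0,0,20,0,0,0,0.2,0,0,10,0,0,0,0.2,0,0,0,0,0,0,0.2,0,0,0,0,0,0]' 40
python3 - <<'E'
from h import *
go((.5369,-.3565,.009))
E
```

```text
clock: 19.27
tool_pos: [0.5379, -0.3574, 0.0234]
ee_rot: [0.002, 0.644, 0.765, -0.0]
ft_force: [0.8, 0.8, 0.2]
grip_width: 0.401
t 19.27 tcp [ 0.5379 -0.3574  0.0234] q [-0.709  0.483  1.609  0.     1.046 -0.881] F [0.8 0.8 0.2] M [-0.04 -0.05  0.03] gw 0.401
x,y axes [-0.171  0.985 -0.002] [0.985 0.171 0.002] z [ 0.0023 -0.002  -1.    ]
to (0.5369, -0.3565, 0.009) tool mm [ 1.1 -0.8 14.4]
```

```bash
python3 -m jog '[0.2,0.7,-0.7,7,0,0,0,0.2,0,0,6.5,0,0,0,0.2,0,0,0,0,0,0,1,0,0,0,0,0,0,1,0,0,0,0,0,0,1,0,0,0,0,0,0,1,0,0,0,0,0,0,1,0,0,0,0,0,0]' 40
python3 - <<'E'
from h import *
go((.5369,-.3565,.009))
E
```

```text
clock: 20.27
tool_pos: [0.536, -0.356, 0.0081]
ee_rot: [0.0, 0.644, 0.765, -0.0]
ft_force: [0.4, -0.9, 0.2]
grip_width: 0.173
t 20.27 tcp [ 0.536  -0.356   0.0081] q [-0.709  0.502  1.616 -0.     1.023 -0.881] F [ 0.4 -0.9  0.2] M [-0.03 -0.06 -0.03] gw 0.173
x,y axes [-0.171  0.985 -0.   ] [0.985 0.171 0.   ] z [ 2.e-04 -2.e-04 -1.e+00]
to (0.5369, -0.3565, 0.009) tool mm [-0.6  0.8 -0.9]
```

Ingot gripped (0.173 opening ≈ 16 mm). I'll lift it and carry it over the crucible.

```bash
python3 -m jog '[1,0,0,-10,0,0,0,1,0,0,-30,0,0,0,1,0,0,-50,0,0,0,1,0,0,-50,0,0,0,1,0,0,-40,0,0,0,1,0,0,-20,0,0,0,1,20,4.3,0,0,0,0,1,38,8.2,0,0,0,0,1,45,9.8,0,0,0,0,1,45,9.8,0,0,0,0,1,45,9.8,0,0,0,0,1,45,9.8,0,0,0,0,1,45,9.8,0,0,0,0,1,33,7,0,0,0,0,1,15,3.3,0,0,0,0,1,5,1,0,0,0,0,1,0,0,0,0,0,0,1,0,0,0,0,0,0]'
python3 - <<'E'
from h import *
f=cam('wrist','w9');go((.5503,-.0122,.151))
E
```

```text
clock: 22.52
tool_pos: [0.5501, -0.0135, 0.2078]
ee_rot: [0.0, 0.644, 0.765, -0.0]
ft_force: [-0.1, -0.3, 0.0]
grip_width: 0.173
t 22.57 tcp [ 0.5502 -0.0135  0.208 ] q [-0.168  0.06   1.749 -0.     1.333 -0.338] F [-0.   0.5 -0.9] M [-0.02 -0.05 -0.01] gw 0.174
x,y axes [-0.17   0.985 -0.   ] [ 0.985  0.17  -0.   ] z [ 0.e+00 -2.e-04 -1.e+00]
to (0.5503, -0.0122, 0.151) tool mm [ 1.2  0.3 57. ]
```

```bash
python3 -m jog '[1,0.6,0.2,15,0,0,0,1,0.6,0.1,18,0,0,0,1,0,0,14,0,0,0,1,0,0,7,0,0,0,1,0,0,2,0,0,0,1,0,0,0,0,0,0]'
python3 - <<'E'
from h import *
go((.5503,-.0122,.151))
E
```

```text
clock: 23.32
tool_pos: [0.5505, -0.0112, 0.1523]
ee_rot: [0.0, 0.644, 0.765, 0.0]
ft_force: [0.9, -0.3, -0.5]
grip_width: 0.173
t 23.32 tcp [ 0.5505 -0.0112  0.1523] q [-0.164  0.114  1.801 -0.     1.227 -0.336] F [ 0.9 -0.3 -0.5] M [ 0.03 -0.   -0.  ] gw 0.173
x,y axes [-0.171  0.985 -0.   ] [0.985 0.171 0.   ] z [ 5.e-04 -1.e-04 -1.e+00]
to (0.5503, -0.0122, 0.151) tool mm [-1.  -0.3  1.3]
```

Centred to 1 mm and unloaded. I'll open, then retreat up and 90 mm aside so the wrist camera sees the cup.

```bash
python3 -m jog '[0.2,0,0,0,0,0,0,0.2,0,0,0,0,0,0,0.2,0,0,0,0,0,0,0.2,0,0,0,0,0,0,0.2,0,0,0,0,0,0,0.2,0,0,-15,0,0,0,0.2,0,0,-30,0,0,0,0.2,0,0,-30,0,0,0,0.2,-20,0,-15,0,0,0,0.2,-30,0,0,0,0,0,0.2,-20,0,0,0,0,0,0.2,0,0,0,0,0,0,0.2,0,0,0,0,0,0]'
python3 - <<'E'
from h import *
f=cam('wrist','w10');go((.55,-.012,.2)); s=cam('scene','s2'); cam('top','t2')
u,v=proj(f,(.5503,-.012,.145)).astype(int); print(u,v)
a=cv2.resize(f['color'][max(0,v-110):v+110,u-125:u+125],(500,440)); b=cv2.resize(s['color'][190:280,290:365],(300,360))
w=np.zeros((440,800,3),np.uint8); w[:,:500]=a; w[:360,500:]=b; cv2.imwrite('pics/fin.png',w[...,::-1])
for n in('top','scene'):
    A=load(n+'0')['color'].astype(int); B=load('t2' if n=='top' else 's2')['color']; m=(np.abs(A-B).max(2)>40).astype(np.uint8)
    print(n,[x[:5].tolist() for x in cv2.connectedComponentsWithStats(m)[2][1:] if x[4]>15])
E
```

```text
clock: 24.95
tool_pos: [0.5618, -0.0799, 0.2414]
ee_rot: [-0.001, 0.644, 0.765, -0.0]
ft_force: [0.0, -0.1, 0.2]
grip_width: 0.399
t 25.0 tcp [ 0.5619 -0.0796  0.2415] q [-0.28   0.078  1.666  0.     1.399 -0.452] F [ 0.   0.3 -0.7] M [-0.01  0.    0.04] gw 0.403
x,y axes [-0.171  0.985  0.001] [ 0.985  0.171 -0.001] z [-1.e-03  7.e-04 -1.e+00]
to (0.55, -0.012, 0.2) tool mm [68.6 -0.1 41.6]
312 118
top [[175, 162, 220, 318, 21632], [432, 242, 14, 9, 100], [195, 276, 29, 28, 597], [0, 400, 57, 47, 1380], [326, 408, 12, 27, 188], [275, 422, 72, 58, 1710], [0, 458, 29, 22, 420], [302, 471, 12, 7, 26], [318, 475, 15, 5, 38], [284, 477, 26, 3, 59]]
scene [[230, 0, 15, 35, 332], [256, 0, 112, 213, 7826], [495, 0, 63, 28, 766], [244, 3, 19, 42, 471], [262, 3, 26, 44, 778], [330, 13, 6, 6, 18], [416, 164, 30, 36, 828], [329, 214, 26, 23, 317], [329, 236, 26, 11, 195], [171, 292, 18, 14, 162]]
```

View pics/fin.png

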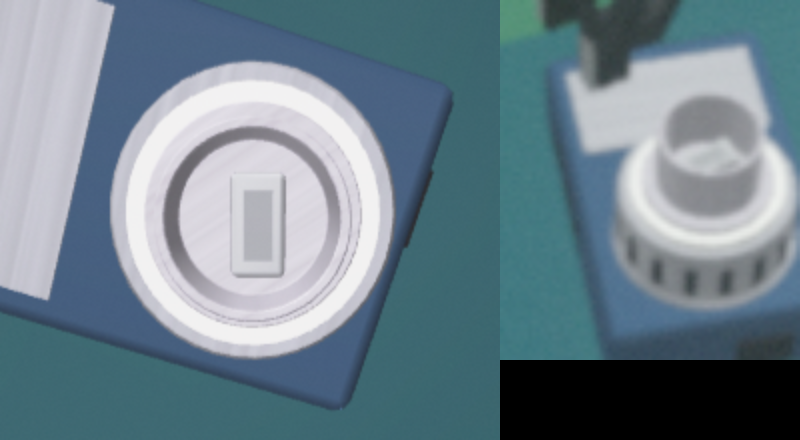

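The ingot lies flat on the floor of the seated crucible (at about (258,225)). The collar is concentric with the ring, and nothing is touching the robot.

```bash
python3 -c "
from cell import ctrl; print(ctrl.job_done())"
```

```text
the job is handed in; nothing more can be done
None
```

The clean crucible is seated in the heater well and the ingot is lying flat on its floor. I handed the job in at about 25 s of the 61 s allowed.

- **Seating:** I twisted the crucible to and fro by about 0.8–0.9 rad while sinking it roughly 5 mm/s. The wrist read at most about 21 N upward, about 25 N with the crucible's weight, against the 35 N limit. Over the last millimetre the force rose at about 11 N/mm, which matches the pot's rubber feet. With the pressure taken off, the tool stood at 117.2 mm, and 117 mm means fully home.
- **Side load:** it reached about 12.5 N in the last confirming twist, and I took it off before releasing the crucible.
- **Ingot:** I released it just above the rim, and the last wrist picture shows it in the cup.
- **Everything else:** comparing the scene view before and after shows changes only at the robot, the crucible's old spot, the pot and the ingot. In the top view the arm covered much of the middle of the bench, so that check is partial. The blackened crucible's patch was unchanged in an earlier top view.
- **Disagreement:** the first top view put the well's axis about 4 mm off in x, because it included the tower's side. I used the wrist camera's measurement instead.

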